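# Stash the die and stand the toppled dice tower over it

## Task

Pack up the dice tower set: put the larger, metal die into the stash well in the raised end of the wooden base, then set the toppled birch dice tower upright on that raised end, square to the base and covering the well completely, with its exit mouth facing the rolling tray. Leave the small stone die and the other things on the table where they are.

Things in the scene. Friction and masses are not known exactly. Their poses are not given: they have to be found in the camera images.
- base: Fixed light-wood base, 230 mm long (its x) by 100 mm wide (its y), turned about the vertical. Origin on the table surface, x axis level, pointing from the rolling tray to the raised end (roughly to the robot's left), z up. The rolling tray is an open tray with felt floor from x = -80 to +50 mm, rims 20 mm high; the raised end is a flat block, 30 mm high, from x = +50 to +150 mm, over the whole width. The base cannot move.
- well (a point): Centre of the mouth of the stash well, at the level of the raised end's top (30 mm above the table), at x = +100 mm, y = 0 of the base; axes as the base. The well is a rectangular recess 40 mm along x and 36 mm along y, 25 mm deep, floor 5 mm above the table.
- tower_center (a point): Centre of the loose birch plywood dice tower, half-way up: an open-topped box tower 64 mm deep (its x, +-32), 56 mm wide (its y, +-28), 130 mm tall (its z, +-65), about 0.2 kg, rigid 5 mm walls, closed foot. z points from the foot to the open top, -x is the front, where the exit mouth is. It starts lying on its back (+x face on the table, mouth side up), its top pointing roughly to the robot's left. When it stands upright on the raised end this point is 95 mm above the table.
- tower_mouth (a point): Centre of the exit mouth in the tower's front face (an opening 46 mm wide, from 5 to 45 mm above the foot): 32 mm along -x and 40 mm along -z from tower_center; axes as tower_center.
- metal_die_center (a point): Centre of the larger die, a loose metal cube of 22 mm, about 70 g, lying flat on the table, axes along its edges.
- stone_die_center (a point): Centre of the smaller die, a stone cube of 16 mm, loose on the table; not to be moved.
- pencil: Pencil lying on the table, 150 mm long, 7 mm thick, loose; origin at the middle of its underside, x along it; not to be moved.
- card_box: Cardboard card box lying flat, 66 x 92 x 24 mm high, loose; origin in the middle of its underside; not to be moved.
- pawn: Wooden pawn, 26 mm across, 42 mm tall, loose; origin in the middle of its underside; not to be moved.
- paint_pot: Small paint pot, 34 mm across, 45 mm tall, loose; origin in the middle of its underside; not to be moved.
- sand_timer: Small sand timer, 36 mm across, 60 mm tall, loose; origin in the middle of its underside; not to be moved.

How it is judged (in metres and radians):
On the way:
1. the metal die lies released in the stash well (x of metal_die_center in the frame of base between 0.08 and 0.12 m and y of metal_die_center in the frame of base between -0.018 and 0.018 m and height (world z) of metal_die_center below 0.022 m and contact force between the fingers and metal_die below 0.05 N), for 0.2 s.
At the end, for the whole second after the job is handed in: Metal die in the well (centre inside its outline, under 22 mm high). Tower at rest, upright within 0.05 rad on the raised end (centre 92-98 mm high), within 11 mm along and 9 mm across the base of the well's centre, square within 0.17 rad, mouth on the tray side (x of metal_die_center in the frame of base between 0.08 and 0.12 m and y of metal_die_center in the frame of base between -0.018 and 0.018 m and height (world z) of metal_die_center below 0.022 m and x of tower_center in the frame of well between -0.011 and 0.011 m and y of tower_center in the frame of well between -0.009 and 0.009 m and height (world z) of tower_center between 0.092 and 0.098 m and angle between tower_center's own z axis and vertical below 0.05 rad and x of tower_mouth in the frame of well below -0.015 m and angle between the x axis of tower_center and the x axis of base, either way round below 0.17 rad and linear speed of tower below 0.02 m/s and angular speed of tower below 0.1 rad/s); the robot touches nothing.
It fails at once if the stone die or another bystander (pencil, card box, pawn, paint pot, sand timer) is moved by more than 15 mm (distance of any of stone_die_center, pencil, card_box, pawn, paint_pot, sand_timer from where it was at the start of the episode above 0.015 m).
It also fails if it takes over 51 s, if anything falls off the work surface, if the arm or the gripper's body presses on something with over 40 N, if the wrist force passes 120 N, or if a joint passes its speed limit or range.

## Robot

A 6-joint arm with a two-finger parallel gripper is mounted at the origin on the work surface. World frame = base frame: x ahead of the robot, y to its left, z up, the work surface at z = 0. Lengths are in mm, angles in rad, forces in N, time in s.
With the tool pointing down it reaches from about 350 to 875 mm from the base axis. Payload 4.2 kg.
Tool frame: the origin (TCP) lies on the centre line of the jaws, within the pads' length; the fingertips stand 19 mm ahead of it and the grasp point (between the pads) is the TCP (robot.tip_reach is the distance from the TCP to the fingertips, in mm); z points along the fingers, y is the direction in which the jaws open and shut (so a half turn about z gives the same grasp; the last joint's range is limited). The gripper opens to 85 mm and grips with 20 to 120 N. Pads are 22 mm wide; open, the fingers measure 114 mm over their backs; the gripper's body (76 mm by 85 mm) begins 54 mm behind the grasp point. The pads swing forward as they close: fully open they stand 13 mm farther back than shut.
Start: joints at [1.591, 0.385, 0.008, 0, -1.194, -0.259], TCP at [147.804, 607.251, 250.312] pointing down, gripper open.
Joint ranges: [-3.14, 3.14], [-1.21, 2.06], [-1.07, 1.41], [-3.16, 2.05], [-2.99, -0.16], [-3.1, 3.1]. Speed limits (rad/s): [2.79, 2.79, 3.14, 3.14, 3.14, 3.14].

## Interface

Orientations are given as a unit quaternion [x, y, z, w].
In Python, from bench import sensors, vision, robot gives the robot as it stands.
- The arm moves only by the tool jog_arm, never from a script. Its argument "targets" is a list of rows, each a list of 6 numbers: the shift along the world's x, y, z in mm, then the turn, a rotation vector about the world's x, y, z in degrees. A call has 1 to 12 rows; each row is the pose to reach, as a shift and turn from the pose measured when the call began; what a row does not reach only later rows make up. A row lasts 1/8 s, in which the tool goes at most 62.5 mm and 10.7 degrees, less where a joint would pass 70% of its speed; a pose out of reach is approached as far as the arm can. A call with a gripper value outside its range is refused whole. "grip" is the finger opening in mm, from 0 to 85.4, set as the call begins (left out, the last holds). The fingers move at their own pace and stop on an object; "newtons" is the grip in N (left out, the last holds). Time passes only in rows, so rows that repeat a pose let the fingers close. It gives the time, the measured TCP pose, the force and the opening at its end, in the units of the state.
- sensors.get_obs(): the state, without advancing time (a new reading comes with each control period).
- vision.read_camera(name): name is "scene" or "top" or "wrist"; returns a dict with "image" (384x512x3 uint8, red, green, blue), "camera_matrix" (3x3 intrinsics, pixels), "R" (3x3) and "t" (3): a world point X has camera coordinates R X + t. Camera axes: x right, y down, z forward; pixel columns grow to the right and rows downward; lengths in mm; the calibration is good to about 2 mm. A picture is of the moment at which its call begins. There is no depth.
- robot.sign_off(): hands the job in, once; it reports no verdict.
The state is a dict: "time": time; "qpos": joint angles; "qvel": joint speeds; "joint_torque": joint torques, N m; "eef_pos": TCP position; "eef_rot": TCP orientation; "ft_force": force on the tool from outside, world axes, zero at the start; "moment": the same for the moment, N m; "finger_gap": finger opening in mm.
Only numpy, scipy, OpenCV 4.12 (cv2) and the standard library are available. Lean on these libraries where they do the work, as an engineer would, in place of code of your own. Each camera call takes 0.05 s, during which the arm holds its last target. There are 200 camera calls.

## Working session

There is one attempt and no reset: what is moved stays moved. The work goes in short steps, Python scripts to look and compute and a tool call to move; the robot and the scene stay as the last step left them, time stands still between calls to the robot, and variables do not carry over. Pictures are saved under pics/ and viewed, about 8 in all and at most 12, crops included, and the job is handed in when it is done.

Besides the shell and the picture viewer there is one more tool, called after ">>>" by a JSON object that holds its "method" and its "body". jog_arm: Moves the arm, as the interface text tells. Its arguments: {"type":"object","properties":{"targets":{"type":"array","items":{"type":"array","items":{"type":"number"}}},"grip":{"type":"number"},"newtons":{"type":"number"}},"required":["targets"]}

```bash
ls; mkdir -p pics; python3 - <<'E'
from bench import sensors, vision, robot
import cv2,pickle,numpy as np
d={}
for n in ("top","scene","wrist"):
    r=vision.read_camera(n); d[n]=r
    cv2.imwrite(f"pics/{n}0.png",cv2.resize(r["image"][:,:,::-1],(800,600),interpolation=cv2.INTER_CUBIC))
    print(n,np.round(r["camera_matrix"],1).tolist(),np.round(r["R"],3).tolist(),np.round(r["t"],1).tolist())
pickle.dump(d,open("cams0.pkl","wb"))
o=sensors.get_obs();print(o["time"],o["eef_pos"],o["eef_rot"],o["finger_gap"])
E
```

```text
pics
top [[350.7, 0.0, 256.2], [0.0, 350.7, 191.7], [0.0, 0.0, 1.0]] [[-0.008, -1.0, -0.017], [-0.994, 0.01, -0.113], [0.113, 0.016, -0.993]] [-8.6, 582.6, 1050.1]
scene [[351.8, 0.0, 255.5], [0.0, 351.8, 190.4], [0.0, 0.0, 1.0]] [[-0.803, 0.596, 0.007], [0.399, 0.546, -0.736], [-0.442, -0.589, -0.677]] [462.7, -159.6, 1132.4]
wrist [[340.5, 0.0, 257.6], [0.0, 340.5, 189.8], [0.0, 0.0, 1.0]] [[-0.236, -0.972, 0.003], [-0.925, 0.226, 0.306], [-0.298, 0.07, -0.952]] [624.9, -40.4, 381.2]
0.15 [147.71773627 606.88534424 249.48753805] [ 9.92872464e-01 -1.19178848e-01 -4.64565095e-05  8.19165423e-04] 85.32154591021408
```

View pics/top0.png

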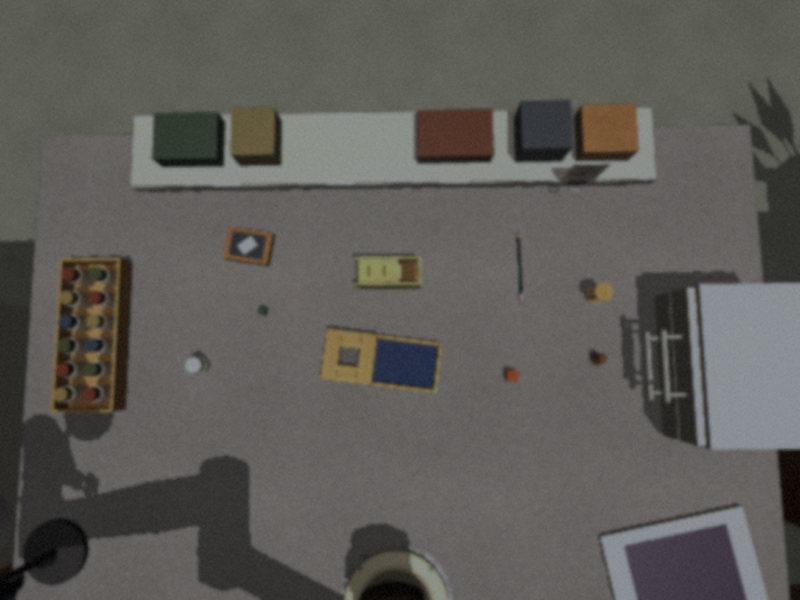

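View pics/scene0.png

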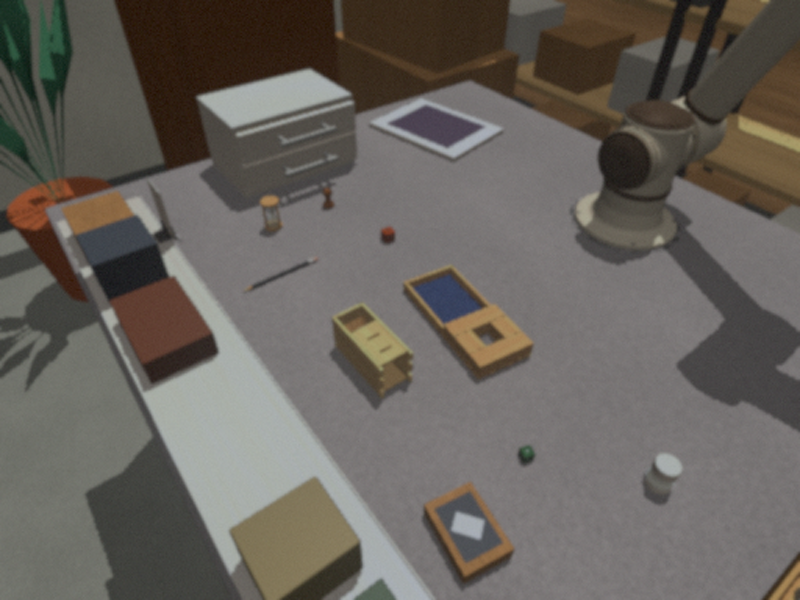

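The top view shows the base with the well near (348,356), its tray to the right, and the tower at (388,271) with its mouth at (409,271). The dice are red at (512,375) and green at (263,310). Next I'll measure them.

```bash
cat > h.py <<'E'
import numpy as np,cv2
def ray(c,uv,z):
    K,R,t=[np.asarray(c[k],float) for k in("camera_matrix","R","t")]
    d=R.T@np.linalg.solve(K,[uv[0],uv[1],1]); o=-R.T@t
    return o+d*(z-o[2])/d[2]
def proj(c,X):
    K,R,t=[np.asarray(c[k],float) for k in("camera_matrix","R","t")]
    p=(np.atleast_2d(X)@R.T+t)@K.T
    return p[:,:2]/p[:,2:]
E
python3 - <<'E'
import pickle; from h import *
d=pickle.load(open("cams0.pkl","rb"))
t=d["top"]; s=d["scene"]; S=.64
for n,p,z in [("well",(348.5,356),30),("towertop",(388,271),64),("red",(512,375),11),("green",(263,310),8),("pencil0",(519,234),3),("pencil1",(521,299),3),("card",(248,246),24),("pawn",(598,358),20),("timer",(600,292),60),("pot",(194,365),45)]:
    print(n,ray(t,np.array(p)*S,z).round(1), proj(s,ray(t,np.array(p)*S,z)).round(0)/S)
rows=[]
for c,ps in ((t,[(328,240),(168,198)]),(s,[(248,150),(337,290)])):
    row=[]
    for u,v in ps:
        a=c["image"][v-16:v+16,u-16:u+16,::-1]
        row.append(cv2.resize(a,(300,300),interpolation=cv2.INTER_NEAREST))
        f=a.astype(int); sat=f.max(2)-f.min(2); print(u,v,(sat>40).sum(),sat.max())
    rows.append(np.hstack(row))
im=np.clip(np.vstack(rows)*1.6,0,255).astype(np.uint8)
cv2.imwrite("pics/dice.png",im)
a=t["image"][150:260,195:300,::-1]
cv2.imwrite("pics/base.png",np.clip(cv2.resize(a,None,fx=5.4,fy=5.4,interpolation=cv2.INTER_CUBIC)*1.4,0,255).astype(np.uint8))
E
```

```text
well [472.5  88.6  30. ] [[487.5    332.8125]]
towertop [634.7   8.8  64. ] [[370.3125 332.8125]]
red [ 432.5 -233.4   11. ] [[387.5   234.375]]
green [566.9 264.8   8. ] [[525.     454.6875]]
pencil0 [ 718.7 -258.1    3. ] [[246.875  289.0625]]
pencil1 [ 584.5 -257.8    3. ] [[312.5    260.9375]]
card [695.8 293.6  24. ] [[467.1875 523.4375]]
pawn [ 464.5 -401.1   20. ] [[328.125  198.4375]]
timer [ 590.1 -397.4   60. ] [[271.875  201.5625]]
pot [457.5 387.2  45. ] [[665.625 462.5  ]]
328 240 52 90
168 198 0 25
248 150 34 86
337 290 0 30
```

View pics/dice.png

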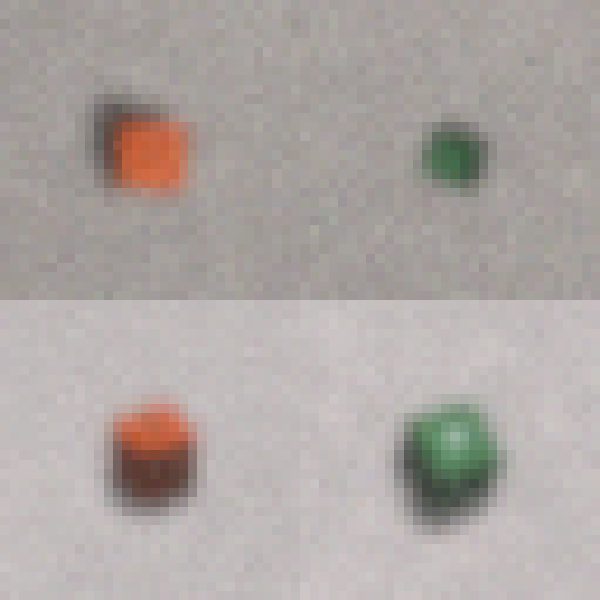

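View pics/base.png

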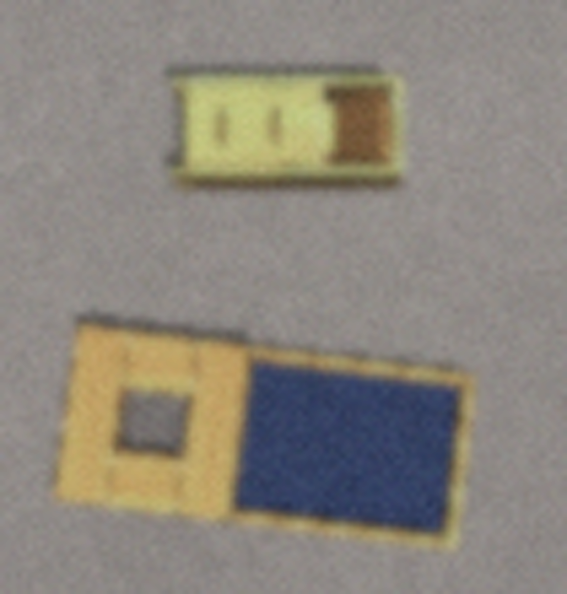

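The red die is larger (about 8 px against 6 px in the top view), so red is the metal die and green is the stone one. The crop puts the raised-end corners at (78,320) and (57,500), and the tray corners at (474,375) and (457,548). I'll fit the poses and then hover over the red die.

```bash
python3 - <<'E'
import pickle; from h import *
from scipy.optimize import least_squares
from bench import robot
print([a for a in dir(robot) if a[0]!='_'],robot.tip_reach)
d=pickle.load(open("cams0.pkl","rb")); t=d["top"]
f=lambda P:np.array(P)/5.4+[195,150]
def fit(M,P,x0,zz):
    M=np.array(M,float)
    def g(x):
        c,s=np.cos(x[2]),np.sin(x[2])
        W=np.c_[x[0]+c*M[:,0]-s*M[:,1],x[1]+s*M[:,0]+c*M[:,1],M[:,2]]
        return (proj(t,W)-f(P)).ravel()
    r=least_squares(g,x0); print(r.x,np.degrees(r.x[2]),r.fun.round(1))
# base: x to left(+y), y = z cross x -> -X
fit([[150,-50,30],[150,50,30],[-80,-50,20],[-80,50,20],[100,0,30]],[(78,320),(57,500),(474,375),(457,548),(152,422)],[472,-10,1.57],0)
# tower lying: long axis local x (foot-65..top 65), y
fit([[65,28,64],[65,-28,64],[-65,28,64],[-65,-28,64]],[(178,180),(178,84),(404,182),(404,78)],[634,9,1.57],64)
E
```

```text
['MotionError', 'sign_off', 'tip_reach'] 19.0
[458.77467302 -11.24826683   1.43879042] 82.43661852014857 [-0.   0.6 -0.7 -0.3  0.6 -0.3 -0.   0.1  0.1 -0.1]
[632.30760785   7.16863299   1.56776415] 89.82626905964393 [-0.7  0.3 -0.6 -0.3  0.7 -0.4  0.5  0.5]
```

>>> {"method": "jog_arm", "body": {"targets": [[60,-60,0,0,0,0],[120,-120,0,0,0,0],[180,-180,0,0,0,0],[230,-235,0,0,0,0],[250,-295,0,0,0,0],[265,-355,0,0,0,0],[275,-415,0,0,0,0],[280,-475,0,0,0,0],[285,-535,0,0,0,0],[285,-595,0,0,0,0],[285,-655,0,0,0,0],[285,-715,0,0,0,0]]}}

```text
time: 1.65
eef_pos: [431.2, -52.4, 249.6]
eef_rot: [0.993, -0.119, 0.0, 0.001]
ft_force: [0.2, 0.6, 0.5]
finger_gap: 85.2
```

>>> {"method": "jog_arm", "body": {"targets": [[0,-60,-20,0,0,0],[0,-120,-60,0,0,0],[0,-126,-90,0,0,0],[0,-126,-100,0,0,0],[0,-126,-100,0,0,0]]}}

```text
time: 2.28
eef_pos: [431.3, -178.0, 149.6]
eef_rot: [0.993, -0.119, -0.0, 0.001]
ft_force: [1.1, -0.2, 0.3]
finger_gap: 85.4
```

```bash
python3 - <<'E'
from bench import vision
from h import *
import pickle
c=vision.read_camera("wrist"); pickle.dump(c,open("w1.pkl","wb"))
im=c["image"]; hsv=cv2.cvtColor(im,cv2.COLOR_RGB2HSV).astype(int)
m=(((hsv[...,0]<12)|(hsv[...,0]>172))&(hsv[...,1]>120)&(hsv[...,2]>60)).astype(np.uint8)
n,l,st,ce=cv2.connectedComponentsWithStats(m); 
for i in range(1,n):
    if st[i,4]>80: print(st[i],ce[i],ray(c,ce[i],22))
cv2.imwrite("pics/w1.png",cv2.resize(im[:,:,::-1],(800,600),interpolation=cv2.INTER_CUBIC))
E
```

```text
[312 152  30  33 789] [326.86818758 168.878327  ] [ 432.46677389 -231.84567907   22.        ]
```

View pics/w1.png

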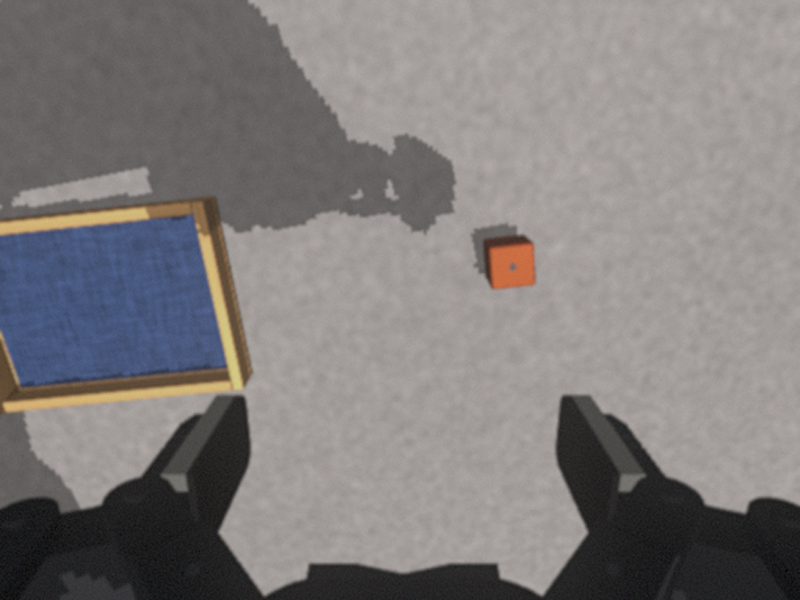

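The wrist view shows the red die's top face with corners near (487,243), (531,241), (535,285) and (491,289), and the tray corner to its left. Next I'll get the die's yaw.

```bash
python3 - <<'E'
from h import *
import pickle
c=pickle.load(open("w1.pkl","rb")); im=c["image"]
hsv=cv2.cvtColor(im,cv2.COLOR_RGB2HSV).astype(int)
for v in (140,170,190):
    m=(((hsv[...,0]<15)|(hsv[...,0]>172))&(hsv[...,1]>120)&(hsv[...,2]>v)).astype(np.uint8)
    cnt=max(cv2.findContours(m,0,cv2.CHAIN_APPROX_NONE)[0],key=cv2.contourArea)[:,0]
    W=np.array([ray(c,p,22)[:2] for p in cnt])
    print(v,cv2.minAreaRect(W.astype(np.float32)))
W=[ray(c,np.array(p)*.64,22)[:2] for p in [(487,243),(531,241),(535,285),(491,289)]]
for i in range(4):
    e=W[(i+1)%4]-W[i]; print(W[i],np.hypot(*e),np.degrees(np.arctan2(e[1],e[0]))%90)
E
```

```text
140 ((431.5152893066406, -232.16749572753906), (20.86380958557129, 20.797258377075195), 82.66956329345703)
170 ((431.183837890625, -232.38031005859375), (20.35707664489746, 20.194063186645508), 82.66956329345703)
190 ((431.2685546875, -232.2727508544922), (19.247364044189453, 19.06121063232422), 82.66533660888672)
[ 445.38697324 -222.53541442] 21.16319829620862 79.02361535215358
[ 441.35740746 -243.31144777] 22.39451285961133 85.69077349534686
[ 419.02620284 -241.62873963] 21.7424311965303 81.8129108048288
[ 422.12245328 -220.10789979] 23.390825472549015 84.04308192840104
```

>>> {"method": "jog_arm", "body": {"targets": [[0,-40,-20,0,0,3.2],[0,-54,-60,0,0,6.4],[0,-54,-90,0,0,6.4],[0,-54,-105,0,0,6.4],[0,-54,-115,0,0,6.4],[0,-54,-120,0,0,6.4],[0,-54,-120,0,0,6.4]], "grip": 40, "newtons": 40}}

```text
time: 3.2
eef_pos: [432.6, -231.6, 31.0]
eef_rot: [0.998, -0.062, 0.002, 0.001]
ft_force: [-0.0, 0.9, 0.7]
finger_gap: 39.9
```

>>> {"method": "jog_arm", "body": {"targets": [[0,0,0,0,0,0],[0,0,0,0,0,0],[0,0,0,0,0,0],[0,0,0,0,0,0]], "grip": 15}}

```text
time: 3.7
eef_pos: [433.3, -231.7, 31.9]
eef_rot: [0.998, -0.062, 0.002, 0.001]
ft_force: [0.5, 1.5, 6.1]
finger_gap: 20.8
```

>>> {"method": "jog_arm", "body": {"targets": [[0,0,30,0,0,0],[0,30,70,0,0,0],[5,80,80,0,0,0],[10,140,80,0,0,0],[20,200,80,0,0,0],[30,260,80,0,0,0],[37,305,80,0,0,0],[39,319,80,0,0,0],[39,319,80,0,0,0],[39,319,80,0,0,0]]}}

```text
time: 4.95
eef_pos: [471.7, 86.0, 111.6]
eef_rot: [0.998, -0.063, 0.002, 0.001]
ft_force: [0.6, 0.7, -0.9]
finger_gap: 20.8
```

```bash
python3 - <<'E'
from bench import vision,sensors
import pickle
from h import *
c=vision.read_camera("wrist"); pickle.dump(c,open("w2.pkl","wb"))
t=vision.read_camera("scene"); pickle.dump(t,open("s2.pkl","wb"))
o=sensors.get_obs(); print(o["eef_pos"],o["qpos"].round(2) if hasattr(o["qpos"],"round") else o["qpos"])
a=cv2.resize(c["image"][:,:,::-1],(640,480),interpolation=cv2.INTER_CUBIC)
p=proj(c,[o["eef_pos"]])[0]; print(p/.64*.8, proj(t,[o["eef_pos"],[472,88,30]]))
cv2.imwrite("pics/w2.png",a)
E
```

```text
[471.92371729  85.93319904 111.80844094] [ 0.52  0.3  -0.53  0.01 -0.74  0.92]
[325.53611419 345.96135748] [[315.38652987 187.51700176]
 [311.8366863  213.06918272]]
```

View pics/w2.png

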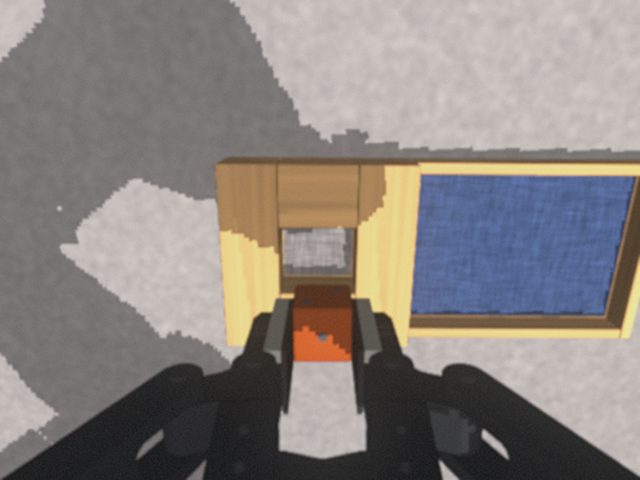

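The die is held at (322,330), and the well mouth's far edge runs from (280,228) to (357,228). I'll check the well centre from this view.

```bash
python3 - <<'E'
from h import *; import pickle
c=pickle.load(open("w2.pkl","rb"))
P=lambda p,z:ray(c,np.array(p)*.8,z)[:2].round(1)
a,b=P((280,228),30),P((357,228),30); print("well far edge",a,b)
th=np.radians(82.4); ex=np.array([np.cos(th),np.sin(th)]); ey=np.array([-ex[1],ex[0]])
print("well est",(a+b)/2+18*ey, "top est",np.array([458.8,-11.2])+100*ex)
q=[P(p,30) for p in((218,162),(420,162),(228,345),(408,345))]; print(q)
print("edge y=-50 mid", (q[0]+q[1])/2+50*ey, "edge yaw",np.degrees(np.arctan2(*(q[0]-q[1])[::-1])))
E
```

```text
well far edge [491.5 105.8] [486.7  67.2]
well est [471.25812028  88.88061502] top est [472.02563903  87.92155403]
[array([528. , 130.2]), array([515.8,  33.8]), array([428.6, 144.7]), array([416.,  46.])]
edge y=-50 mid [472.33922299  88.61281951] edge yaw 82.78721893110702
```

Both views agree: the well is at (472, 88.5) with yaw 82.6°. Lower and release.

>>> {"method": "jog_arm", "body": {"targets": [[0,2.5,-30,0,0,0],[0,2.5,-50,0,0,0],[0,2.5,-58,0,0,0],[0,2.5,-58,0,0,0],[0,2.5,-58,0,0,0]]}}

```text
time: 5.68
eef_pos: [472.5, 88.5, 54.5]
eef_rot: [0.998, -0.063, 0.003, 0.001]
ft_force: [-0.5, -0.7, -0.8]
finger_gap: 20.9
```

>>> {"method": "jog_arm", "body": {"targets": [[0,0,0,0,0,0],[0,0,0,0,0,0],[0,0,2,0,0,0],[0,0,40,0,0,0],[0,0,90,0,0,0],[-20,0,140,0,0,0]], "grip": 55}}

```text
time: 6.42
eef_pos: [453.0, 88.7, 196.2]
eef_rot: [0.998, -0.063, 0.003, 0.001]
ft_force: [0.7, 0.5, 0.3]
finger_gap: 55.0
```

```bash
python3 - <<'E'
from bench import vision,sensors
import pickle
from h import *
c=vision.read_camera("wrist"); pickle.dump(c,open("w3.pkl","wb"))
cv2.imwrite("pics/w3.png",cv2.resize(c["image"][:,:,::-1],(800,600),interpolation=cv2.INTER_CUBIC))
print(proj(c,[472,88.5,30])/.64)
E
```

```text
[[399.91681142 239.94622261]]
```

View pics/w3.png

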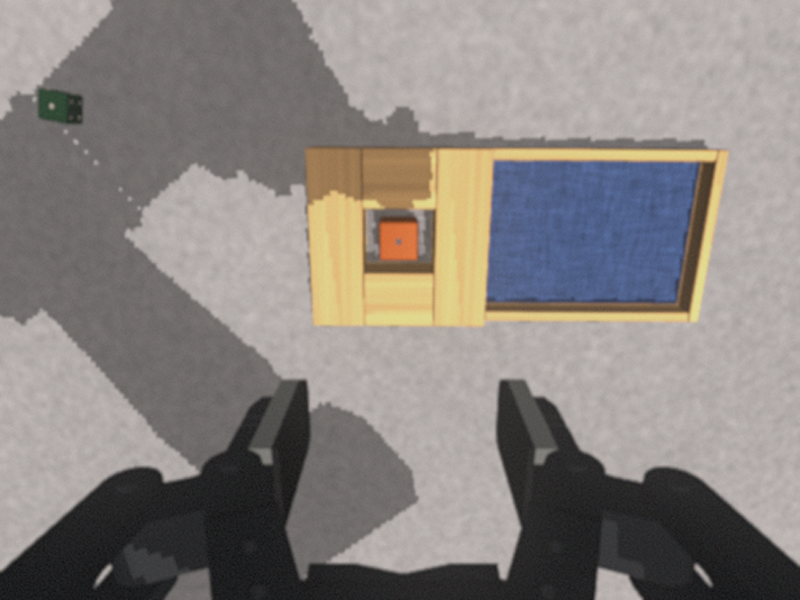

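The die lies flat and centred in the well at (399,241), and the stone die is undisturbed. Next I'll turn the tool and hover over the tower.

>>> {"method": "jog_arm", "body": {"targets": [[20,-10,0,0,0,-10],[45,-20,0,0,0,-20],[70,-30,0,0,0,-30],[95,-40,0,0,0,-40],[120,-50,0,0,0,-50],[145,-58,0,0,0,-60],[165,-64,0,0,0,-70],[181,-66,10,0,0,-80],[181,-66,14,0,0,-83],[181,-66,14,0,0,-83],[181,-66,14,0,0,-83]], "grip": 80}}

```text
time: 7.85
eef_pos: [634.3, 23.2, 216.5]
eef_rot: [-0.706, 0.708, -0.007, -0.004]
ft_force: [-1.0, -0.2, -0.0]
finger_gap: 79.9
```

```bash
python3 - <<'E'
from bench import vision,sensors
import pickle
from h import *
c=vision.read_camera("wrist"); pickle.dump(c,open("w4.pkl","wb"))
cv2.imwrite("pics/w4.png",cv2.resize(c["image"][:,:,::-1],(800,600),interpolation=cv2.INTER_CUBIC))
o=sensors.get_obs(); print(np.round(o["qpos"],2), o["eef_pos"],o["eef_rot"])
E
```

```text
[ 0.3   0.42 -0.03  0.02 -1.12 -0.31] [634.29730857  23.2552272  216.50645046] [-0.70638093  0.70778337 -0.00703009 -0.00438939]
```

View pics/w4.png

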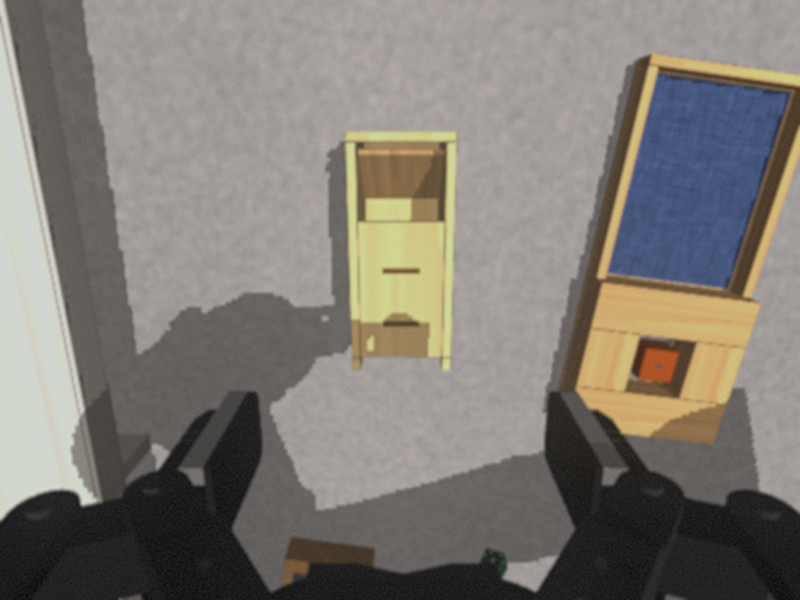

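The tower's upper (front) face has foot corners at (346,132) and (457,132), and top-end corners at (353,370) and (450,369). The base and die are still in place.

```bash
python3 - <<'E'
from h import *; import pickle
c=pickle.load(open("w4.pkl","rb"))
W=[ray(c,np.array(p)*.64,64)[:2] for p in((346,132),(457,132),(353,370),(450,369))]
W=np.array(W);print(W.round(1))
f=(W[0]+W[1])/2;t=(W[2]+W[3])/2;d=t-f
print("mid",(f+t)/2,"len",np.hypot(*d),np.degrees(np.arctan2(d[1],d[0])), "foot y",f,"widths",np.hypot(*(W[0]-W[1])),np.hypot(*(W[2]-W[3])))
print("well z30 far/near", [ray(c,np.array(p)*.64,30)[:2].round(1) for p in((640,333),(692,342),(628,390),(680,397))])
E
```

```text
[[662.9 -53.6]
 [607.4 -53.5]
 [663.   76.1]
 [607.8  75.4]]
mid [635.27913005  11.11805137] len 129.26306998784236 89.88373613544026 foot y [635.14798065 -53.51335056] widths 55.40630119540331 55.26637867623213
well z30 far/near [array([486.5,  66.5]), array([453.2,  72.5]), array([489.2, 105.8]), array([455. , 110.8])]
```

>>> {"method": "jog_arm", "body": {"targets": [[0.7,2,-10,-8,0,0],[0.7,2,-30,-16,0,0],[0.7,2,-60,-25,0,0],[0.7,2,-100,-25,0,0],[0.7,2,-135,-25,0,0],[0.7,2,-160,-25,0,0],[0.7,2,-172,-25,0,0],[0.7,2,-179,-25,0,0],[0.7,2,-179,-25,0,0]]}}

```text
time: 9.02
eef_pos: [635.2, 25.3, 37.8]
eef_rot: [-0.689, 0.689, -0.16, -0.157]
ft_force: [0.3, -0.1, -0.1]
finger_gap: 79.7
```

>>> {"method": "jog_arm", "body": {"targets": [[0,0,0,0,0,0],[0,0,0,0,0,0],[0,0,0,0,0,0],[0,0,0,0,0,0],[0,0,0,0,0,0]], "grip": 45, "newtons": 60}}

```text
time: 9.65
eef_pos: [636.3, 25.9, 39.2]
eef_rot: [-0.689, 0.689, -0.161, -0.156]
ft_force: [0.5, 1.5, 5.3]
finger_gap: 55.2
```

>>> {"method": "jog_arm", "body": {"targets": [[0,0,15,0,0,0],[0,0,40,0,0,0],[0,0,80,0,0,0],[0,0,120,9,0,0],[0,0,150,18,0,0],[0,0,165,27,0,0],[0,0,170,36,0,0],[0,0,170,45,0,0],[0,0,170,54,0,0],[0,0,170,63,0,0],[0,0,170,72,0,0],[0,0,170,81,0,0]]}}

```text
time: 11.15
eef_pos: [636.0, 25.6, 209.9]
eef_rot: [-0.624, 0.628, 0.327, 0.331]
ft_force: [-0.2, 1.3, -1.9]
finger_gap: 55.3
```

```bash
python3 - <<'E'
from bench import sensors
import numpy as np
from scipy.spatial.transform import Rotation as R
o=sensors.get_obs(); print(np.round(o["qpos"],2),np.round(o["eef_pos"],1),o["ft_force"])
g=R.from_quat([-0.689,0.689,-0.161,-0.156]); n=R.from_quat(o["eef_rot"])
rel=n*g.inv(); print("tower rot since grasp",np.degrees(rel.as_rotvec()))
goal=R.from_euler('z',-7.3,degrees=True)*R.from_euler('x',90,degrees=True)
print("turn still",np.degrees((goal*rel.inv()).as_rotvec()))
E
```

```text
[-0.17  0.58  0.23 -0.95 -1.5   0.38] [636.   25.6 209.9] [-0.22988155  1.31190605 -1.85328624]
tower rot since grasp [ 8.13493381e+01 -4.91350448e-02  2.32373999e-02]
turn still [ 8.64191048 -0.5041191  -7.26929096]
```

>>> {"method": "jog_arm", "body": {"targets": [[-30,10,0,3,-0.2,-2.4],[-60,20,0,6,-0.4,-4.9],[-90,30,0,8.6,-0.5,-7.3],[-120,40,-10,8.6,-0.5,-7.3],[-145,50,-25,8.6,-0.5,-7.3],[-160,55,-45,8.6,-0.5,-7.3],[-165,56,-60,8.6,-0.5,-7.3],[-165,56,-60,8.6,-0.5,-7.3],[-165,56,-60,8.6,-0.5,-7.3]]}}

```text
time: 12.28
eef_pos: [471.6, 81.4, 150.5]
eef_rot: [-0.558, 0.638, 0.348, 0.4]
ft_force: [-0.2, -0.2, -2.1]
finger_gap: 54.9
```

```bash
python3 - <<'E'
from bench import sensors,vision
import pickle
from h import *
from scipy.spatial.transform import Rotation as R
o=sensors.get_obs(); print(np.round(o["qpos"],2),np.round(o["eef_pos"],1),o["ft_force"],o["time"])
g=R.from_quat([-0.689,0.689,-0.161,-0.156]); n=R.from_quat(o["eef_rot"])
rel=n*g.inv(); goal=R.from_euler('z',-7.3,degrees=True)*R.from_euler('x',90,degrees=True)
print("turn still",np.degrees((goal*rel.inv()).as_rotvec()))
ims=[]
for k,(u,v) in (("scene",(310,190)),("top",(225,215))):
    c=vision.read_camera(k); pickle.dump(c,open(k+"5.pkl","wb"))
    a=c["image"][v-60:v+60,u-48:u+48,::-1]; ims.append(cv2.resize(a,(400,500),interpolation=cv2.INTER_CUBIC))
cv2.imwrite("pics/p5.png",np.clip(np.hstack(ims)*1.3,0,255).astype(np.uint8))
E
```

```text
[-0.23  0.46 -0.28 -1.17 -1.34  0.72] [471.6  81.4 150.5] [-0.16458336 -0.20226733 -2.09954899] 12.275
turn still [0.05560205 0.07858322 0.02716946]
```

View pics/p5.png

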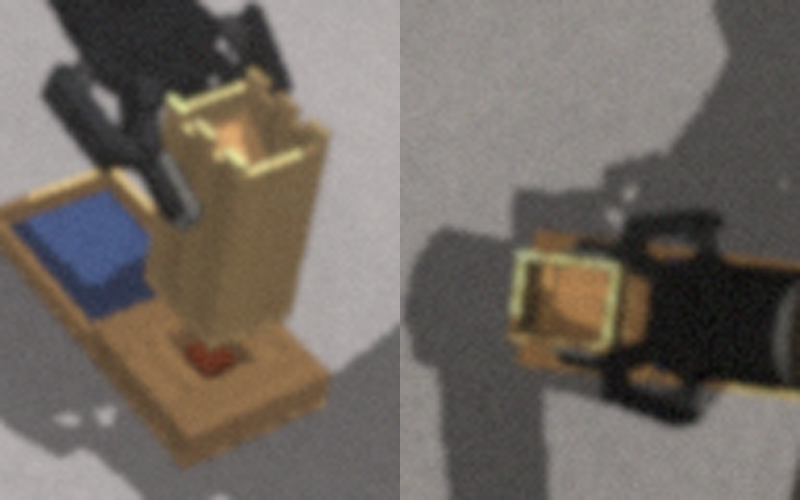

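The tower is upright above the well with its mouth towards the tray. In the top view (right) the rim corners are at about (515,250), (621,254), (613,349) and (511,345). I'll check the centring.

```bash
python3 - <<'E'
from h import *; import pickle
c=pickle.load(open("top5.pkl","rb"))
W=np.array([ray(c,(177+(u-400)/4.1667,155+v/4.1667),200)[:2] for u,v in((515,250),(621,254),(613,349),(511,345))])
m=W.mean(0); print(W.round(1),m)
d=(W[0]+W[3]-W[1]-W[2])/2; print(np.hypot(*d),np.degrees(np.arctan2(d[1],d[0])),np.hypot(*(W[0]+W[1]-W[2]-W[3])/2))
th=np.radians(82.6); ex=np.array([np.cos(th),np.sin(th)]);ey=np.array([-ex[1],ex[0]]); e=m-[472,88.5]; print(e@ex,e@ey)
E
```

```text
[[504.1 117.7]
 [501.   51.6]
 [442.5  56.5]
 [445.5 119.7]] [473.29063581  86.38372012]
64.70382702860165 87.32318275796304 58.69245092767287
-1.9324255191059272 -1.5524538393336842
```

>>> {"method": "jog_arm", "body": {"targets": [[0,1,-12,0,0,0],[0,1,-24,0,0,0],[0,1,-31,0,0,0],[0,1,-35,0,0,0],[0,1,-37,0,0,0],[0,1,-37,0,0,0]]}}

```text
time: 13.12
eef_pos: [471.7, 82.4, 113.7]
eef_rot: [-0.559, 0.638, 0.348, 0.4]
ft_force: [-0.3, -0.2, -1.4]
finger_gap: 55.5
```

>>> {"method": "jog_arm", "body": {"targets": [[0,0,-1,0,0,0],[0,0,-2,0,0,0],[0,0,-2,0,0,0]]}}

```text
time: 13.5
eef_pos: [471.7, 82.4, 111.7]
eef_rot: [-0.559, 0.638, 0.348, 0.4]
ft_force: [0.9, -0.1, -1.7]
finger_gap: 55.6
```

>>> {"method": "jog_arm", "body": {"targets": [[0,0,-0.7,0,0,0],[0,0,-1.5,0,0,0],[0,0,-1.5,0,0,0]]}}

```text
time: 13.88
eef_pos: [471.8, 82.4, 111.0]
eef_rot: [-0.559, 0.637, 0.348, 0.401]
ft_force: [-0.5, -3.0, 5.0]
finger_gap: 55.4
```

>>> {"method": "jog_arm", "body": {"targets": [[0,0,-0.7,0,0,0],[0,0,-1.5,0,0,0],[0,0,-1.5,0,0,0]]}}

```text
time: 14.25
eef_pos: [471.7, 82.4, 111.0]
eef_rot: [-0.559, 0.636, 0.349, 0.402]
ft_force: [-0.8, -4.0, 9.2]
finger_gap: 55.7
```

>>> {"method": "jog_arm", "body": {"targets": [[0,0,0,0,0,0],[0,0,0,0,0,0],[0,0,0,0,0,0],[0,0,0,0,0,0],[0,0,0,0,0,0]], "grip": 82}}

```text
time: 14.88
eef_pos: [471.7, 82.4, 110.9]
eef_rot: [-0.559, 0.636, 0.349, 0.402]
ft_force: [0.0, 0.7, 1.1]
finger_gap: 82.0
```

>>> {"method": "jog_arm", "body": {"targets": [[-1,-9,4,0,0,0],[-3,-22,10,0,0,0],[-6,-45,21,0,0,0],[-10,-75,35,0,0,0],[-14,-110,52,0,0,0],[-18,-145,75,0,0,0],[-20,-170,110,0,0,0],[-20,-180,140,0,0,0],[-20,-180,140,0,0,0]]}}

```text
time: 16.0
eef_pos: [452.0, -99.5, 253.3]
eef_rot: [-0.56, 0.636, 0.346, 0.403]
ft_force: [0.2, -0.1, -0.2]
finger_gap: 82.1
```

```bash
python3 - <<'E'
from bench import sensors,vision
import pickle
from h import *
o=sensors.get_obs(); print(o["ft_force"],o["time"])
ims=[]
for k,(u,v) in (("scene",(305,195)),("top",(235,215))):
    c=vision.read_camera(k); pickle.dump(c,open(k+"6.pkl","wb"))
    a=c["image"][v-60:v+60,u-48:u+48,::-1]; ims.append(cv2.resize(a,(400,500),interpolation=cv2.INTER_CUBIC))
cv2.imwrite("pics/p6.png",np.clip(np.hstack(ims)*1.3,0,255).astype(np.uint8))
E
```

```text
[ 0.19556425 -0.10749397 -0.2211579 ] 16.0
```

View pics/p6.png

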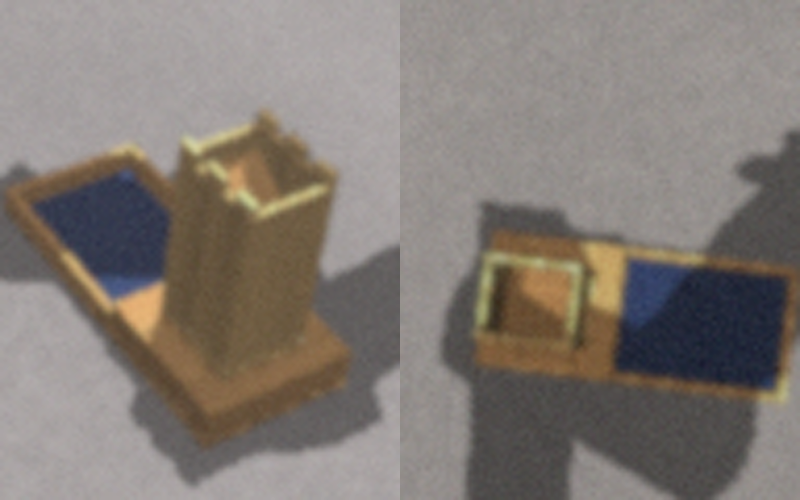

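The tower stands upright on the raised end, released, with its mouth side towards the tray. Its rim corners in the top panel are at about (484,252), (583,259), (576,349) and (477,341). I'll check the pose relative to the base and whether any bystander moved.

```bash
python3 - <<'E'
from h import *; import pickle
c=pickle.load(open("top6.pkl","rb")); c0=pickle.load(open("cams0.pkl","rb"))["top"]
px=lambda u,v:(187+(u-400)/4.1667,155+v/4.1667)
W=np.array([ray(c,px(u,v),160)[:2] for u,v in((484,252),(583,259),(576,349),(477,341))])
m=W.mean(0); d=(W[0]+W[3]-W[1]-W[2])/2; print(m,np.hypot(*d),"yaw",np.degrees(np.arctan2(d[1],d[0])))
B=np.array([ray(c,px(u,v),30)[:2] for u,v in((492,232),(475,368))]); print("block end mid",B.mean(0))
th=np.radians(82.6); ex=np.array([np.cos(th),np.sin(th)]);ey=np.array([-ex[1],ex[0]])
for w in ([472,88.5],B.mean(0)-50*ex): e=m-w; print("offset along/across",e@ex,e@ey)
# bystander shifts by template matching, 800px coords
for n,(u,v) in dict(card=(248,246),green=(263,310),pot=(194,365),pencil=(519,266),pawn=(598,358),timer=(600,292)).items():
    u,v=int(u*.64),int(v*.64); r=26 if n=="pencil" else 13
    T=c0["image"][v-r:v+r,u-r:u+r]; S=c["image"][v-r-8:v+r+8,u-r-8:u+r+8]
    _,s,_,p=cv2.minMaxLoc(cv2.matchTemplate(S,T,cv2.TM_CCOEFF_NORMED)); print(n,round(s,2),p[0]-8,p[1]-8)
E
```

```text
[473.32558582  87.24505647] 64.44881691890727 yaw 85.2139166253148
block end mid [475.7116479  137.76317464]
offset along/across -1.0737616897834075 -1.4761764286098558
offset along/across -0.40467525432064566 -4.140322212282525
card 0.99 0 0
green 0.97 0 0
pot 0.99 0 0
pencil 0.19 0 1
pawn 0.38 -1 3
timer 0.36 -2 0
```

```bash
python3 - <<'E'
from h import *; import pickle
from bench import sensors
a=pickle.load(open("cams0.pkl","rb"))["scene"]["image"]; b=pickle.load(open("scene6.pkl","rb"))["image"]
for n,(u,v) in dict(pencil=(280,275),pawn=(328,197),timer=(271,213),card=(468,525),green=(526,454),pot=(665,472)).items():
    u,v=int(u*.64),int(v*.64); r=13
    T=a[v-r:v+r,u-r:u+r]; S=b[v-r-8:v+r+8,u-r-8:u+r+8]
    _,s,_,p=cv2.minMaxLoc(cv2.matchTemplate(S,T,cv2.TM_CCOEFF_NORMED)); print(n,round(s,2),p[0]-8,p[1]-8)
o=sensors.get_obs(); print(o["ft_force"],o["finger_gap"],np.abs(o["qvel"]).max())
E
```

```text
pencil 0.51 5 -2
pawn 1.0 0 0
timer 0.99 0 0
card 1.0 0 0
green 1.0 0 0
pot 1.0 0 0
[ 0.11027416 -0.50030164  0.42828679] 81.53213175571206 0.023354777859734107
```

```bash
python3 - <<'E'
from h import *; import pickle
a=pickle.load(open("cams0.pkl","rb"))["scene"]["image"]; b=pickle.load(open("scene6.pkl","rb"))["image"]
f=lambda x:cv2.resize(x[145:205,140:220,::-1],(400,300),interpolation=cv2.INTER_CUBIC)
cv2.imwrite("pics/p7.png",np.clip(np.hstack([f(a),f(b)])*1.4,0,255).astype(np.uint8))
E
```

```text
(no output)
```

View pics/p7.png

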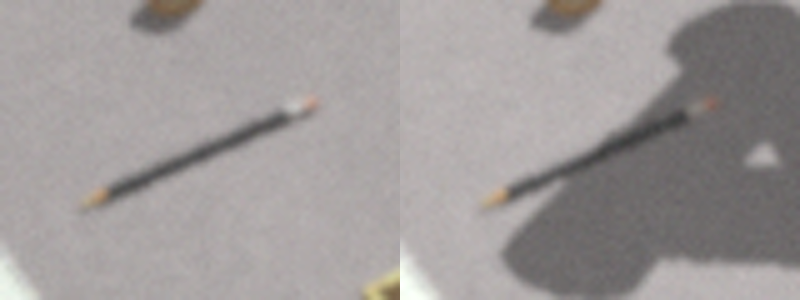

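The pencil hasn't moved: its tip is at (83,208) in both halves, and only the arm's shadow changed. Handing in.

```bash
python3 -c "
from bench import robot
print(robot.sign_off())"
```

```text
the job is handed in; nothing more can be done
None
```

The set is packed and handed in at about 16 s of the 51 s allowed. The metal die (the red one) is in the well, and the tower stands upright over it with its mouth towards the tray. The hand-in gave no verdict.

- **Die:** I dropped it into the well from just above. The wrist view then showed it flat and centred, before the tower covered it.
- **Tower:** I gripped it by its sides, turned it 90° and lowered it until it touched. After release the rim measured about 1 mm off the well's centre along the base and 1.5 mm across.
- **Where checks disagreed:** A second estimate, from the block's edges in the same blurry picture, gave about 4 mm across, still inside the 9 mm limit. The yaw measured about 2.6° off square, against 9.7° allowed.
- **Seated height:** I did not measure the tower's height or tilt by camera after release. Contact came with the tool at 111 mm, close to the 110 mm expected for a seated tower, and the last pictures show it upright.
- **Other things:** The card box, stone die, paint pot, pawn and sand timer matched their starting positions in the scene view. The automatic match for the pencil failed in both views, and for the pawn and timer in the top view. A side-by-side look showed the pencil unmoved, with only the arm's shadow over it.
- **Robot:** The gripper is open and clear of everything, with the force reading near zero.

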